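# Aim the document camera, raise it to its second stop and hold it for the shot

## Task

The magazine on the counter is about to be photographed with the document camera. Turn the aim knob on the camera's base until the pointer at the foot of the column stands at the broad index mark (do not swing the camera round by hand), then take the upright grip on top of the column so that the button in its side is squeezed in, and pull the camera up past the first stop to the second. The camera comes straight down again after the shot, so finish while still holding it up there, button squeezed and pointer still at the mark, and leave the things standing around it alone.

Things in the scene. Friction and masses are not known exactly. Their poses are not given: they have to be found in the camera images.
- knob_center (a point): Centre of the aim knob: an upright fluted black knob, 36 mm across the flutes (33 mm core), 28 mm tall, on a 12 mm high metal neck, on the short narrow end of the camera's grey base. This point is on its vertical axis, half-way up the knob, 26 mm above the base's top (which is 25 mm above the counter). Gripped from above at any yaw; gripping a few mm above this point keeps fingertips off the base. The column's axis is 170 mm away, at the other, round end of the base.
- aim_knob (a joint): Turn of the aim knob about the vertical, rad, counter-clockwise from above positive; a gear in the base turns the column by a quarter of this, the same way. It takes about 0.13 N m and stays where it is left. It starts 1.0 to 2.4 rad counter-clockwise of the right setting, so it has to go clockwise seen from above; the right setting reads 0.
- pan (a joint): Turn of the column with pointer and camera about the column's vertical axis, rad, counter-clockwise from above positive; 0 when the pointer stands exactly at the index mark; always a quarter of joint aim_knob. Starts between 0.25 and 0.6.
- pointer_tip (a point): Tip of the steel pointer, a slim cone that sticks out level from the foot of the column just above the dial; the tip is 58 mm from the column's axis and turns with the column.
- mark (a point): Where the pointer's tip must stand: 58 mm from the column's axis towards the knob, just inside the inner end of the index mark, a white bar 7 mm broad and 18 mm long on the dial (the other dial lines are much thinner and shorter).
- column: The camera's column on its turntable, with all that it carries (inner tube, camera head, grip, button). The origin is on the column's axis, 26 mm above the counter. The outer tube is 36 mm thick, with a 43 mm collar whose top is 136 mm above the origin.
- mast (a joint): Extension of the inner tube with the camera head, m, upward: 0 retracted (the start), first stop 0.045, second stop 0.090, end of travel 0.092. With the button out, a catch locks the tube at each of the three stops; with the button squeezed in 3.5 mm or more the tube slides freely against about 1 N of friction and 3 to 5 N of weight. Let go between two stops, it sinks until the catch drops in at the stop below. Squeezed all the way it passes the first stop without catching.
- camera_head: The camera head on the inner tube: a round block 54 mm across and 24 mm high, a boom 20 mm wide and 12 mm thick that reaches 217 mm sideways to the lens housing (48 mm across), and on top the upright grip with its button. The origin is on the column's axis at the underside of the block.
- grip_center (a point): Point on the axis of the upright black grip on top of the camera head, level with the button's centre: the place to take it from above. The grip is a 36 mm thick upright cylinder from 32 mm below this point (top of the block) to 28 mm above it. It is about 219 mm above the counter when retracted, 309 mm at the second stop.
- button_face (a point): Centre of the outer face of the release button, a round grey button 17 mm across in the side of the grip. Out, its face stands 23 mm from the grip's axis (5 mm proud of the grip); a finger pad that closes against it, with the other finger on the opposite side of the grip, presses it flush. The direction from grip_center to this point gives the line along which to close the fingers; it faces the same way as the pointer.
- button (a joint): How far the release button is pressed in, m: 0 out, 0.005 flush with the grip; the spring needs about 2 N to start and 6 N at 5 mm; the catch is free from 0.0035.
- coffee_mug: Bystander: blue-grey mug, 85 mm across, 96 mm tall, upright; origin under its middle.
- creamer: Bystander: creamer tin with a lid, 55 mm across, 82 mm tall, upright, on the far side of the camera from the magazine; origin under its middle.
- sugar_shaker: Bystander: glass sugar dispenser, 69 mm across, 121 mm tall; origin under its middle.
- spoon_a: Bystander: steel teaspoon, 132 mm long, lying flat; origin under its middle.

How it is judged:
By the outcome, as a careful person would: the job done as asked, in the order asked, and still so for the second after the job is handed in, while the arm keeps its last pose, push and grip.
It also fails if it takes over 51 s, if anything falls off the work surface, if the arm or the gripper's body presses on something with over 40 N, if the wrist force passes 120 N, or if a joint passes its speed limit or range.

## Robot

A 7-joint arm with a two-finger parallel gripper is mounted at the origin on a cart in front of the work surface, level with it; the furniture and walls round the work are solid. World frame = base frame: x ahead of the robot, y to its left, z up, the work surface at z = 0. Lengths are in m, angles in rad, forces in N, time in s.
With the tool pointing down it reaches from about 0.4 to 0.85 m from the base axis. Payload 4.5 kg.
Tool frame: the origin (TCP) lies where the fingers leave the gripper's body, on its centre line; the fingertips stand 64 mm ahead of it and the grasp point (between the pads) lies 45 mm ahead of it; z points along the fingers, y is the direction in which the jaws open and shut (so a half turn about z gives the same grasp; the last joint's range is limited). The gripper opens to 88 mm and grips with 3 to 60 N. Pads are 18 mm wide; open, the fingers measure 123 mm over their backs; the gripper's body (75 mm by 187 mm) begins 45 mm behind the grasp point.
Start: joints at [1.166, 0.689, -0.195, 1.565, 0.157, 0.902, -0.215], TCP at [0.266, -0.566, 0.303] pointing down, gripper open.
Joint ranges: [-3.01, 3.01], [-0.46, 2.08], [-1.47, 1.51], [0.13, 2.56], [-1, 4.14], [0.04, 2.09], [-2.66, 2.66]. Speed limits (rad/s): [2.57, 2.57, 3.14, 3.14, 3.14, 3.14, 3.14].

## Interface

Orientations are given as a unit quaternion [x, y, z, w].
In Python, from plant import monitor, snapshot, workorder, finder gives the robot as it stands.
- The arm moves only by the tool carry_out, never from a script. Its argument "motion" is one flat list of numbers, 6 for each row, row after row: the shift along the tool's x, y, z in cm, then the turn, a rotation vector about the tool's x, y, z in rad. In form: [x, y, z, rx, ry, rz, x, y, z, rx, ry, rz, ...]. A call has 1 to 8 rows; each row shifts and turns the commanded pose from where the row before left it, along the tool's axes as they then stand; what a row does not reach is not made up. A row lasts 1/8 s, in which the tool goes at most 62.5 mm and 10.7 degrees, less where a joint would pass 70% of its speed; a pose out of reach is approached as far as the arm can. A call with a gripper value outside its range is refused whole. "hand" is the finger opening in cm, from 0 to 8.81, set as the call begins (left out, the last holds). The fingers move at their own pace and stop on an object; "grip_force" is the grip in N (left out, the last holds). Time passes only in rows, so rows that do not move let the fingers close. It gives the time, the measured TCP pose, the force and the opening at its end, in the units of the state.
- monitor.get_state(): the state, without advancing time (a new reading comes with each control period).
- snapshot(name): name is "scene" or "top" or "wrist"; returns a dict with "frame" (384x512x3 uint8, red, green, blue), "range_z" (384x512 float32, m along the optical axis (not along the pixel's ray), 0 where there is no reading), "fx", "fy", "cx", "cy" (pixels), "rvec" (rotation vector, rad) and "tvec" (3), from world to camera coordinates, as OpenCV has them; the wrist camera has in their place "hand_eye" (4x4, takes a point from camera to tool coordinates, whose origin is the TCP and whose axes are the flange's). Camera axes: x right, y down, z forward; pixel columns grow to the right and rows downward; lengths in m; the calibration is good to about 2 mm. A picture is of the moment at which its call begins: read the wrist's pose just before it.
- workorder.finish_job(): hands the job in, once; it reports no verdict.
Trained networks look in a picture, given as the dict that the camera call returned (one of the last four; its "shot" number tells which), for a name from the list of things; names that differ only in an ending like _2 or _b are one class to them, and where a whole thing is asked for, a point or a joint stands for the part that bears it (a point fixed in the world has none). Each returns a list of dicts, best first, with "p" (0 to 1); they miss things now and then, are a little off and sometimes report something else, mostly with a low value. They report only what shows in the picture. A call takes as long as a camera call.
- finder.masks_of(picture, thing): "pixels" (384x512 bool, what is visible of it) and "extent" ([left, top, right, bottom] in pixels, round what is visible of it).
The state is a dict: "clock": time; "q": joint angles; "qd": joint speeds; "joint_torque": joint torques, N m; "tool_pos": TCP position; "eef_rot": TCP orientation; "contact_force": force on the tool from outside, world axes, zero at the start; "moment": the same for the moment, N m; "opening": opening from 0.0 (shut) to 1.0 (fully open).
Only numpy, scipy, OpenCV 4.12 (cv2) and the standard library are available. Lean on these libraries where they do the work, as an engineer would, in place of code of your own. Each camera call takes 0.05 s, during which the arm holds its last target. There are 200 camera calls.

## Working session

There is one attempt and no reset: what is moved stays moved. The work goes in short steps, Python scripts to look and compute and a tool call to move; the robot and the scene stay as the last step left them, time stands still between calls to the robot, and variables do not carry over. Pictures are saved under pics/ and viewed, about 8 in all and at most 12, crops included, and the job is handed in when it is done.

Besides the shell and the picture viewer there is one more tool, called after "Request:" as name(argument=value, ...), one argument or row to a line, values as JSON. carry_out: Moves the arm, as the interface text tells. Its arguments: {"type":"object","properties":{"motion":{"type":"array"},"hand":{"type":"number"},"grip_force":{"type":"number"}},"required":["motion"]}

```bash
mkdir -p pics; ls
cat > h.py <<'E'
import numpy as np,cv2
from scipy.spatial.transform import Rotation as R
from plant import monitor,snapshot,workorder,finder
def cam(name):
    s=monitor.get_state(); d=snapshot(name)
    K=np.array([[d['fx'],0,d['cx']],[0,d['fy'],d['cy']],[0,0,1]])
    if name=='wrist':
        T=np.eye(4);T[:3,:3]=R.from_quat(s['eef_rot']).as_matrix();T[:3,3]=s['tool_pos'];T=T@np.array(d['hand_eye'])
    else:
        M=np.eye(4);M[:3,:3]=cv2.Rodrigues(np.array(d['rvec'],float))[0];M[:3,3]=np.ravel(d['tvec']);T=np.linalg.inv(M)
    z=d['range_z'];v,u=np.mgrid[:384,:512]
    P=np.stack([(u-K[0,2])/K[0,0]*z,(v-K[1,2])/K[1,1]*z,z],-1)@T[:3,:3].T+T[:3,3]
    P[z==0]=np.nan
    return d,P,T,K
def ray(u,v,T,K,zw):  # pixel -> world at height zw
    r=T[:3,:3]@np.array([(u-K[0,2])/K[0,0],(v-K[1,2])/K[1,1],1]);return T[:3,3]+r*(zw-T[2,3])/r[2]
def proj(p,T,K):
    c=T[:3,:3].T@(np.asarray(p)-T[:3,3]);return (K@c/c[2])[:2]
def save(d,fn,crop=None,s=1):
    im=d['frame'][:,:,::-1]
    if crop: im=im[crop[1]:crop[3],crop[0]:crop[2]]
    cv2.imwrite('pics/'+fn,cv2.resize(im,None,fx=s,fy=s,interpolation=cv2.INTER_CUBIC))
E
python3 - <<'E'
from h import *
s=monitor.get_state();print(s)
ims=[]
for n in ['scene','top']:
    d,P,T,K=cam(n);ims.append(d['frame'][:,:,::-1])
    print(n,'cam at',T[:3,3].round(3))
    for t in ['knob_center','pointer_tip','button_face','grip_center','column','camera_head','coffee_mug','creamer','sugar_shaker','spoon_a']:
        for m in finder.masks_of(d,t)[:1]:
            px=m['pixels'];q=P[px];print(t,round(m['p'],2),np.round(m['extent']),np.nanmedian(q,0).round(3),np.nanmin(q,0).round(3),np.nanmax(q,0).round(3))
im=cv2.resize(np.vstack(ims),None,fx=.78,fy=.78)
cv2.imwrite('pics/a.png',im)
E
```

```text
pics
{'clock': 0.0, 'q': array([ 1.1658148 ,  0.69002178, -0.19448011,  1.56630759,  0.15729775,
        0.90252162, -0.21508404]), 'qd': array([ 0.00073951,  0.00112996, -0.0009527 ,  0.00056465,  0.00012359,
        0.00026538, -0.0007638 ]), 'joint_torque': array([ 4.05409546e-04, -5.27558720e+01, -1.26720652e+00, -1.53427488e+01,
       -5.27737022e-02,  6.60275124e-03,  2.00874315e-04]), 'tool_pos': array([ 0.26525448, -0.56535977,  0.30189519]), 'eef_rot': array([ 9.76022357e-01,  2.17668294e-01, -2.77433228e-04, -8.92410363e-04]), 'contact_force': array([ 1.05561845,  0.3578114 , -0.33731043]), 'moment': array([ 0.01531691, -0.01893814,  0.01136595]), 'opening': 0.9957057189585016}
scene cam at [-0.367 -1.255  0.904]
knob_center 0.48 [194. 197. 206. 212.] [0.491 0.016 0.05 ] [0.477 0.004 0.02 ] [0.518 0.038 0.065]
pointer_tip 0.76 [227. 146. 241. 202.] [ 0.654 -0.01   0.138] [ 0.619 -0.081  0.005] [0.857 0.2   0.246]
grip_center 0.5 [224. 145. 239. 170.] [ 0.654 -0.012  0.195] [ 0.637 -0.063  0.087] [0.802 0.2   0.246]
column 0.96 [225. 148. 241. 200.] [ 0.654 -0.01   0.14 ] [
[... 616 characters left out ...]
. 154. 275. 195.] [ 0.638 -0.096  0.184] [ 0.58  -0.226 -0.011] [0.69  0.031 0.253]
column 0.68 [197. 151. 275. 192.] [ 0.64  -0.061  0.184] [ 0.58  -0.225  0.018] [0.69  0.027 0.253]
camera_head 0.84 [193. 151. 276. 187.] [ 0.639 -0.086  0.185] [ 0.581 -0.225  0.023] [0.717 0.031 0.253]
coffee_mug 0.71 [345. 238. 379. 268.] [ 0.386 -0.529  0.034] [ 0.341 -0.585 -0.003] [ 0.433 -0.478  0.103]
creamer 0.58 [153. 190. 174. 210.] [0.54  0.147 0.079] [ 0.515  0.125 -0.009] [0.576 0.196 0.091]
sugar_shaker 0.61 [185. 113. 205. 139.] [0.803 0.047 0.078] [ 0.778  0.019 -0.005] [0.86  0.098 0.128]
spoon_a 0.64 [338. 215. 378. 228.] [ 0.484 -0.487  0.005] [ 0.469 -0.577 -0.008] [ 0.501 -0.447  0.017]
```

View pics/a.png

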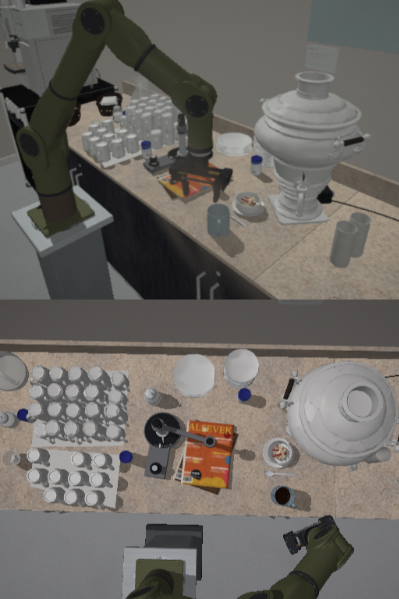

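The top view shows the camera's base with the knob near (155,467) in the montage and the column near (163,430). The boom points right over the magazine. I'll move to look from close by.

Request:
carry_out(
  motion=[4.3, -4.3, -0.8, 0, 0, 0, 4.3, -4.3, -0.8, 0, 0, 0, 4.3, -4.3, -0.8, 0, 0, 0, 4.3, -4.3, -0.8, 0, 0, 0, 4.3, -4.3, -0.8, 0, 0, 0, 4.3, -4.3, -0.8, 0, 0, 0, 4.3, -4.3, -0.8, 0, 0, 0, 4.3, -4.3, -0.8, 0, 0, 0],
)

```text
clock: 2.1
tool_pos: [0.4314, -0.1064, 0.3673]
eef_rot: [0.976, 0.218, 0.0, 0.0]
contact_force: [0.5, -0.5, 0.5]
opening: 0.998
```

Run:
```python
from h import *
s=monitor.get_state();print(s['clock'],s['tool_pos'],s['eef_rot'],s['q'])
d,P,T,K=cam('wrist');save(d,'w1.png',s=1.5);print(T.round(3))
for t in ['knob_center','pointer_tip','button_face','grip_center','column']:
    for m in finder.masks_of(d,t)[:1]:
        q=P[m['pixels']];print(t,round(m['p'],2),np.round(m['extent']),np.nanmedian(q,0).round(3),np.nanmin(q,0).round(3),np.nanmax(q,0).round(3))
```

```text
2.1 [ 0.43136151 -0.10638708  0.3672986 ] [9.76042205e-01 2.17580596e-01 4.54880942e-04 3.01139011e-04] [ 0.29712447  0.36605995 -0.22417744  1.99212307  0.11224026  0.79390281
 -1.12354517]
[[ 0.425 -0.866 -0.263  0.501]
 [-0.905 -0.407 -0.125 -0.074]
 [ 0.001  0.292 -0.957  0.448]
 [ 0.     0.     0.     1.   ]]
knob_center 0.77 [173.  64. 202.  96.] [0.499 0.026 0.063] [0.481 0.011 0.022] [0.519 0.056 0.066]
pointer_tip 0.25 [361.   0. 470.  95.] [ 0.611 -0.187  0.181] [ 0.582 -0.259  0.011] [ 0.663 -0.115  0.187]
grip_center 0.74 [359.   3. 470.  97.] [ 0.611 -0.187  0.181] [ 0.582 -0.328 -0.002] [ 0.722 -0.114  0.187]
column 0.84 [246.   0. 473.  92.] [ 0.612 -0.187  0.181] [ 0.582 -0.33  -0.003] [ 0.722 -0.001  0.187]
```

View pics/w1.png

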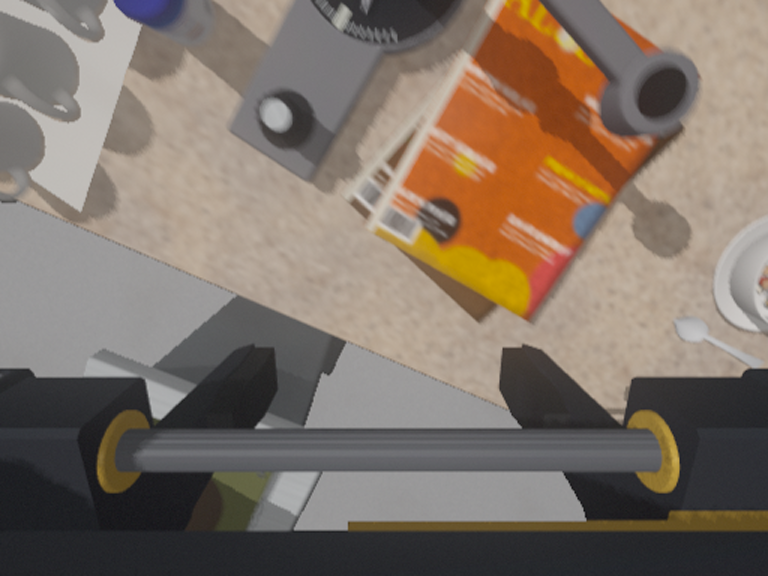

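The knob is at about (185,77) px on the base, and the white index mark is at the dial's edge near (227,10). I'll shift forward to see the dial.

Request:
carry_out(
  motion=[6, -1.9, 0, 0, 0, 0, 6, -1.9, 0, 0, 0, 0, 0, 0, 0, 0, 0, 0, 0, 0, 0, 0, 0, 0],
)

```text
clock: 2.9
tool_pos: [0.5218, -0.0257, 0.3661]
eef_rot: [0.976, 0.216, -0.001, 0.0]
contact_force: [0.2, -0.7, 0.3]
opening: 0.996
```

Run:
```python
from h import *
s=monitor.get_state();print(s['clock'],s['tool_pos'],s['eef_rot'],s['q'])
d,P,T,K=cam('wrist');save(d,'w2.png',s=1.5);print(T.round(3),K)
np.savez('w2.npz',P=P,T=T,K=K,f=d['frame'])
for t in ['knob_center','pointer_tip','button_face','grip_center','column']:
    for m in finder.masks_of(d,t)[:2]:
        q=P[m['pixels']];print(t,round(m['p'],2),np.round(m['extent']),np.nanmedian(q,0).round(3),np.nanmin(q,0).round(3),np.nanmax(q,0).round(3))
def circ(lo,hi,box):
    k=(P[...,2]>lo)&(P[...,2]<hi)&(P[...,0]>box[0])&(P[...,0]<box[1])&(P[...,1]>box[2])&(P[...,1]<box[3])
    pts=P[k][:,:2]
    if len(pts)<10: print('few',len(pts));return
    c,r=cv2.minEnclosingCircle(pts.astype(np.float32));print(lo,hi,len(pts),np.round(c,4),round(r,4),pts.mean(0).round(4))
circ(.058,.07,(.46,.54,-.01,.07))
circ(.236,.256,(.6,.72,-.08,.06)); circ(.155,.2,(.62,.69,-.03,.03))
```

```text
2.9 [ 0.52184473 -0.02568318  0.36607548] [ 9.76359529e-01  2.16149273e-01 -1.16748059e-03  4.46240385e-04] [ 0.10186104  0.47731063 -0.21943572  1.78627943  0.1301183   0.89420302
 -1.31074115]
[[ 0.423 -0.866 -0.267  0.592]
 [-0.906 -0.404 -0.125  0.007]
 [ 0.     0.295 -0.956  0.447]
 [ 0.     0.     0.     1.   ]] [[274.51511856   0.         258.3443325 ]
 [  0.         274.51511856 194.97222138]
 [  0.           0.           1.        ]]
knob_center 0.91 [204. 152. 232. 178.] [0.503 0.028 0.064] [0.484 0.012 0.026] [0.517 0.049 0.066]
knob_center 0.67 [267.   0. 479. 212.] [ 0.644 -0.066  0.182] [ 0.576 -0.39  -0.004] [0.764 0.044 0.247]
pointer_tip 0.79 [263.   1. 478. 212.] [ 0.645 -0.05   0.181] [ 0.576 -0.389 -0.003] [0.735 0.047 0.247]
button_face 0.77 [285.  33. 309.  52.] [0.646 0.003 0.224] [ 0.643 -0.007  0.201] [0.653 0.011 0.228]
button_face 0.21 [261.   1. 481. 214.] [ 0.645 -0.051  0.181] [ 0.575 -0.39  -0.003] [0.74  0.047 0.247]
grip_center 0.88 [264.   1. 481. 215.] [ 0.644 -0.067  0.182] [ 0.576 -0.39  -0.004] [0.764 0.048 0.247]
column 0.89 [263.   1. 482. 208.] [ 0.645 -0.049  0.181] [ 0.577 -0.387 -0.003] [0.721 0.034 0.247]
0.058 0.07 459 [0.4993 0.0287] 0.018 [0.5001 0.0284]
0.236 0.256 1567 [0.6662 0.0042] 0.0182 [0.6593 0.0019]
0.155 0.2 1654 [ 6.619e-01 -3.000e-04] 0.0333 [ 6.55e-01 -4.00e-04]
```

View pics/w2.png

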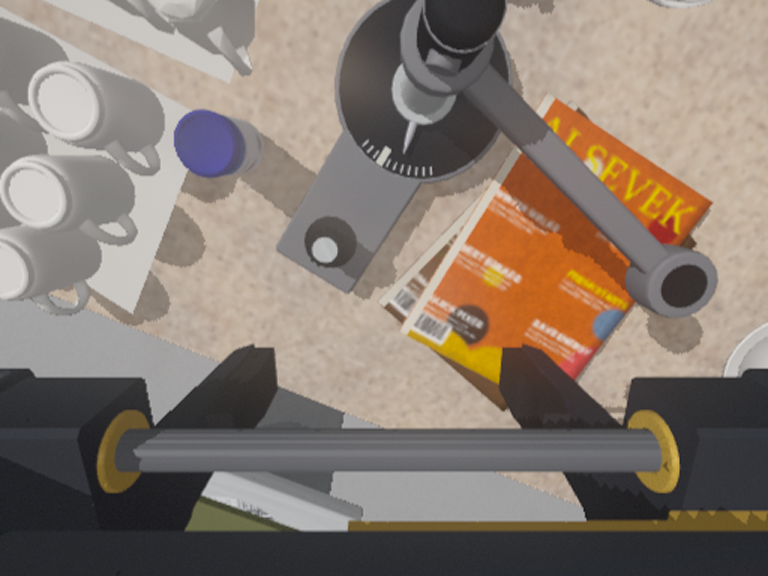

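The pointer tip is at about (407,150) in the enlarged view and the mark is just left of it, around (384,156). Next I compute the pan angle.

```bash
python3 - <<'E'
from h import *
w=np.load('w2.npz');T,K,P=w['T'],w['K'],w['P']
k=np.array([.4993,.0287]);c=np.array([.6662,.0042]);u=(k-c)/np.linalg.norm(k-c)
c2=k-u*.170;print('axis',c2,np.arctan2(u[1],u[0]))
for uu in [(271.5,100),(258,100),(256,103),(258,99)]:
    for z in(.027,.033):
        p=ray(*uu,T,K,z)[:2]-c2;print(uu,z,np.linalg.norm(p).round(4),(np.arctan2(p[1],p[0])-np.arctan2(u[1],u[0]))%(2*np.pi), p)
E
python3 - <<'E'
import cv2,numpy as np
f=np.load('w2.npz')['f'][60:140,215:330,::-1]
cv2.imwrite('pics/w2c.png',cv2.resize(f,None,fx=6,fy=6,interpolation=cv2.INTER_CUBIC))
E
```

```text
axis [0.66749745 0.00400954] 2.9958391459374307
(271.5, 100) 0.027 0.0551 0.3063200148816545 [-0.05442228 -0.00881427]
(271.5, 100) 0.033 0.0554 0.3025518879180815 [-0.05472338 -0.00865155]
(258, 100) 0.027 0.0633 0.005070623760853099 [-0.06267233  0.00887556]
(258, 100) 0.033 0.0635 0.0068816953718715546 [-0.06285549  0.00878541]
(256, 103) 0.027 0.0683 0.0023243017274827693 [-0.06762736  0.00976681]
(256, 103) 0.033 0.0684 0.004047198541513364 [-0.0677397   0.00966392]
(258, 99) 0.027 0.0622 6.276275057271574 [-0.06143433  0.00945234]
(258, 99) 0.033 0.0623 6.278325005160866 [-0.06163519  0.00935395]
```

View pics/w2c.png

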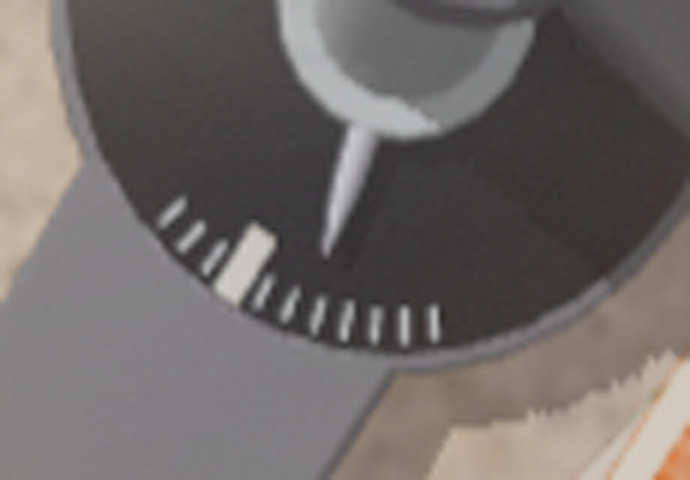

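The pan is about 0.27 rad, so the knob needs about 1.08 rad clockwise. I'll go over the knob with the yaw turned 1.1 rad counter-clockwise.

Request:
carry_out(
  motion=[0.26, -5.9, 0, 0, 0, 0, 0, 0, 2.2, 0, 0, -0.183, 0, 0, 2.2, 0, 0, -0.183, 0, 0, 2.2, 0, 0, -0.183, 0, 0, 2.2, 0, 0, -0.183, 0, 0, 2.2, 0, 0, -0.183, 0, 0, 2.2, 0, 0, -0.183, 0, 0, 0, 0, 0, 0],
  hand=6.5,
)

```text
clock: 4.2
tool_pos: [0.4991, 0.0303, 0.2337]
eef_rot: [0.72, 0.694, -0.001, -0.001]
contact_force: [0.3, -0.3, 0.4]
opening: 0.737
```

Run:
```python
from h import *
s=monitor.get_state();print(s['clock'],s['tool_pos'],s['eef_rot'],s['q'])
d,P,T,K=cam('wrist')
m=finder.masks_of(d,'knob_center')
for x in m[:1]: print(x['p'],x['extent'])
k=(P[...,2]>.058)&(P[...,2]<.07)&(abs(P[...,0]-.5)<.04)&(abs(P[...,1]-.029)<.04)
print(k.sum(),cv2.minEnclosingCircle(P[k][:,:2].astype(np.float32)))
M=R.from_quat(s['eef_rot']).as_matrix();print('to go cm, from old est',(M.T@(np.array([.4993,.0287,.101])-s['tool_pos'])*100).round(2))
```

```text
4.2 [0.49906633 0.0303474  0.23370887] [ 0.71988148  0.69409522 -0.00124476 -0.0009673 ] [ 0.12339852  0.66573505 -0.44461583  1.99650263  0.49724207  0.58968613
 -0.69617794]
0.92 [236.7, 172.0, 276.9, 214.5]
958 ((0.4987661838531494, 0.02944600209593773), 0.01782347448170185)
to go cm, from old est [-0.16  0.07 13.27]
```

Request:
carry_out(
  motion=[-0.1, 0, 4.4, 0, 0, 0, 0, 0, 4.4, 0, 0, 0, 0, 0, 4.4, 0, 0, 0, 0, 0, 0, 0, 0, 0],
)

```text
clock: 4.8
tool_pos: [0.4993, 0.0301, 0.1016]
eef_rot: [0.719, 0.695, -0.002, -0.0]
contact_force: [-0.5, 0.3, -0.1]
opening: 0.738
```

Request:
carry_out(
  motion=[0, 0, 0, 0, 0, 0, 0, 0, 0, 0, 0, 0, 0, 0, 0, 0, 0, 0, 0, 0, 0, 0, 0, 0],
  hand=2,
  grip_force=30,
)

```text
clock: 5.3
tool_pos: [0.4975, 0.0299, 0.1036]
eef_rot: [0.719, 0.695, -0.002, -0.001]
contact_force: [-5.6, -0.1, 9.6]
opening: 0.364
```

Request:
carry_out(
  motion=[0, 0, 0, 0, 0, 0.17, 0, 0, 0, 0, 0, 0.17, 0, 0, 0, 0, 0, 0.17, 0, 0, 0, 0, 0, 0.17, 0, 0, 0, 0, 0, 0.17, 0, 0, 0, 0, 0, 0.15, 0, 0, 0, 0, 0, 0],
)

```text
clock: 6.18
tool_pos: [0.4986, 0.0293, 0.1037]
eef_rot: [0.965, 0.264, -0.001, 0.0]
contact_force: [-3.0, -1.4, 6.2]
opening: 0.365
```

Run:
```python
from h import *
s=monitor.get_state();print(s['clock'],s['tool_pos'],s['eef_rot'],s['q'],s['contact_force'],s['moment'],s['opening'])
d,P,T,K=cam('wrist');save(d,'w3.png',s=1.5)
np.savez('w3.npz',P=P,T=T,K=K,f=d['frame'])
print(proj([.6086,.0127,.027],T,K))
```

```text
6.175 [0.49859001 0.02932018 0.10366596] [ 9.64529429e-01  2.63972110e-01 -1.27220464e-03  2.95992316e-04] [-0.11723141  0.88116462 -0.05648504  2.0742491   0.23194429  0.1945089
 -1.41754247] [-2.96597641 -1.3904194   6.23586606] [-0.1338701   0.7535765  -0.16186874] 0.3652399961552582
[388.05335085  92.82361531]
```

View pics/w3.png

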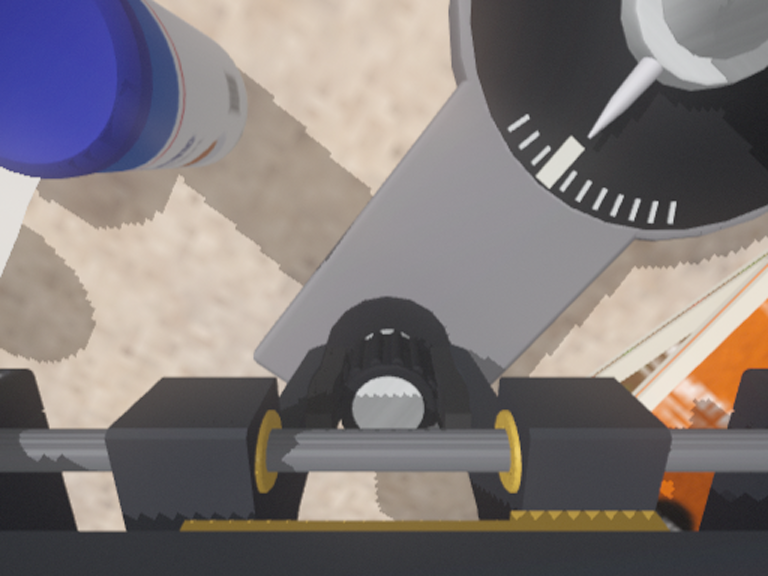

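Run:
```python
from h import *
w=np.load('w3.npz');T,K,P,f=w['T'],w['K'],w['P'],w['f']
print('depth z near pointer',P[85:92,392:402,2].round(3))
g=f[60:135,335:480,::-1];cv2.imwrite('pics/w3c.png',cv2.resize(g,None,fx=5.5,fy=5.5,interpolation=cv2.INTER_CUBIC))
# white mark pixels: bright within r range
c=np.array([.6675,.0040]);G=f.min(2)
rr=np.hypot(P[...,0]-c[0],P[...,1]-c[1])
m=(G>150)&(rr>.055)&(rr<.085)&(P[...,2]<.035)
n,l,st,ce=cv2.connectedComponentsWithStats(m.astype(np.uint8))
for i in range(1,n):
    if st[i,4]>8:
        q=P[l==i];p=q.mean(0)[:2]-c;print(st[i],q.mean(0).round(4),np.arctan2(p[1],p[0])%6.2832)
# dial centre
```

```text
depth z near pointer [[0.025 0.025 0.026 0.032 0.031 0.032 0.032 0.031 0.032 0.032]
 [0.025 0.025 0.025 0.03  0.031 0.031 0.033 0.031 0.032 0.024]
 [0.025 0.023 0.03  0.031 0.032 0.031 0.03  0.032 0.025 0.025]
 [0.024 0.031 0.031 0.031 0.031 0.032 0.025 0.025 0.024 0.025]
 [0.025 0.031 0.03  0.032 0.032 0.025 0.025 0.025 0.025 0.025]
 [0.03  0.031 0.032 0.03    nan 0.024 0.025 0.024 0.025 0.025]
 [0.029 0.03  0.031 0.025 0.025 0.024 0.024 0.025 0.024 0.024]]
[297   0   8  61 165] [ 0.6161  0.07   -0.0013] 2.2319345389248335
[306   0  16  80 494] [0.6107 0.0625 0.0234] 2.341857119499741
[321  69   4   6  10] [0.6002 0.0485 0.0238] 2.5574298723042035
[339  76  14  12  55] [0.6019 0.0354 0.0254] 2.6959022456119284
[392  84   7   8  30] [0.6114 0.0126 0.0311] 2.9900568005977273
[346  88  13  12  52] [0.5989 0.0288 0.0255] 2.7945347041672264
[333  91   8  12  14] [0.5934 0.0349 0.0236] 2.7468894902550827
[357  91  33  35 454] [0.5986 0.0145 0.0255] 2.990875236551911
[355  97  12  13  47] [0.597  0.022  0.0257] 2.8920898666709407
[351 115  40  29  58] [0.5879 0.0086 0.0238] 3.0836527310120703
[373 114  12  14  48] [0.5949 0.0077 0.0254] 3.090886007291676
[384 120  10  15  51] [5.95e-01 5.00e-04 2.54e-02] 3.189514233711674
[395 125  10  15  52] [ 0.596  -0.0066  0.0254] 3.2885333312002336
[407 130   9  14  51] [ 0.5972 -0.0137  0.0254] 3.3880864926042444
[419 133   8  14  47] [ 0.5994 -0.0207  0.0253] 3.4889022046935385
[432 134   7  15  53] [ 0.6023 -0.027   0.0256] 3.585768903492325
[445 134   6  15  53] [ 0.6058 -0.0334  0.0255] 3.6867720328685687
```

View pics/w3c.png

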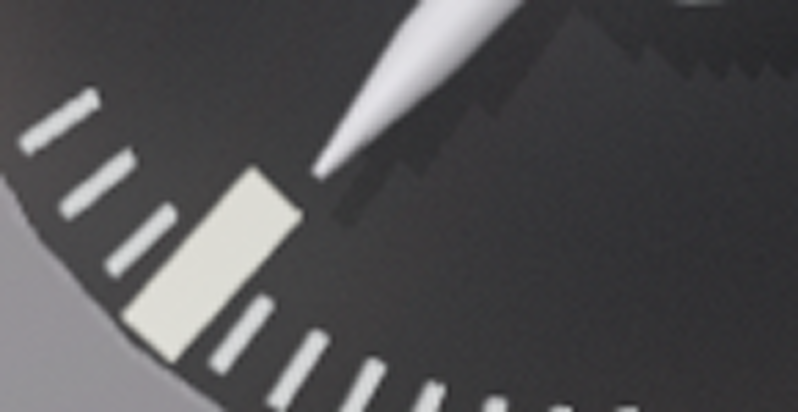

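```bash
cat > pan.py <<'E'
from h import *
def pan(T,K,P,f,c=np.array([.6675,.0040]),tip=None):
    G=f.min(2);rr=np.hypot(P[...,0]-c[0],P[...,1]-c[1]);an=np.arctan2(P[...,1]-c[1],P[...,0]-c[0])%(2*np.pi)
    m=(G>150)&(rr>.055)&(rr<.085)&(P[...,2]<.03)&(abs(an-2.99)<.06)
    print('mark',m.sum(),np.nanmean(an[m]))
    p=(G>70)&(P[...,2]>.0275)&(P[...,2]<.045)&(rr>.035)&(rr<.06)&(abs(an-2.99)<.5)
    for lo in (.03,.035,.04,.045,.05,.055):
        k=p&(rr>lo)&(rr<lo+.005)
        if k.sum(): print(lo,k.sum(),'mid',((an[k].min()+an[k].max())/2).round(4),'mean',an[k].mean().round(4))
    if tip is not None:
        q=ray(*tip,T,K,.0315)[:2]-c;print('tip r',np.hypot(*q),'ang',np.arctan2(q[1],q[0])%(2*np.pi))
E
python3 - <<'E'
from pan import *
w=np.load('w3.npz');pan(w['T'],w['K'],w['P'],w['f'],tip=(392.5,91.6))
# refine dial centre: ticks lie on circle & directions; outer rim of dial
P=w['P'];f=w['f']
pts=np.array([[.6019,.0354],[.5989,.0288],[.597,.022],[.5949,.0077],[.595,.0005],[.596,-.0066],[.5972,-.0137],[.5994,-.0207],[.6023,-.027],[.6058,-.0334]])
A=np.c_[2*pts,np.ones(len(pts))];x=np.linalg.lstsq(A,(pts**2).sum(1),rcond=None)[0];print('tick circle',x[:2],np.sqrt(x[2]+x[0]**2+x[1]**2))
E
```

```text
mark 476 2.9908149382829214
0.035 179 mid 2.9836 mean 2.9703
0.04 154 mid 2.9852 mean 2.9737
0.045 129 mid 2.9905 mean 2.9797
0.05 82 mid 2.9882 mean 2.9866
0.055 32 mid 2.9911 mean 2.9911
tip r 0.05912087519062383 ang 2.994463386391309
tick circle [0.66667399 0.00468058] 0.0717941856460421
```

The pointer now stands at the mark: tip at 2.994 rad against mark at 2.991 rad. I'll release and lift.

Request:
carry_out(
  motion=[0, 0, 0, 0, 0, 0, 0, 0, 0, 0, 0, 0, 0, 0, 0, 0, 0, 0],
  hand=7.0,
)

```text
clock: 6.6
tool_pos: [0.5003, 0.0302, 0.1028]
eef_rot: [0.964, 0.265, 0.0, -0.0]
contact_force: [-0.1, 0.0, -0.3]
opening: 0.679
```

Request:
carry_out(
  motion=[0, 0, -4, 0, 0, 0, 0, 0, -6, 0, 0, 0, 0, 0, -6, 0, 0, 0, 0, 0, -6, 0, 0, 0, 0, 0, -2, 0, 0, 0, 0, 0, 0, 0, 0, 0],
  hand=8.8,
)

```text
clock: 7.35
tool_pos: [0.5005, 0.0301, 0.3441]
eef_rot: [0.964, 0.265, 0.002, 0.0]
contact_force: [0.4, 0.2, -0.3]
opening: 1.001
```

Run:
```python
from pan import *
s=monitor.get_state();print(s['clock'],s['tool_pos'],s['eef_rot'],s['q'])
d,P,T,K=cam('wrist');np.savez('w4.npz',P=P,T=T,K=K,f=d['frame']);save(d,'w4.png',s=1.5)
pan(T,K,P,d['frame'])
k=(P[...,2]>.24)&(P[...,2]<.256)&(abs(P[...,0]-.667)<.05)&(abs(P[...,1]-.004)<.05)
v,u=np.where(k);print(k.sum(),v.min(),cv2.minEnclosingCircle(P[k][:,:2].astype(np.float32)))
for m in finder.masks_of(d,'button_face')[:1]: print(m['p'],m['extent'],np.nanmedian(P[m['pixels']],0))
M=R.from_quat(s['eef_rot']).as_matrix();print('to grip axis cm',M.T@(np.array([.667,.0043,.35])-s['tool_pos'])*100)
print('yaw',np.arctan2(M[1,0],M[0,0]))
```

```text
7.35 [0.5005387  0.03011316 0.34412829] [9.64223263e-01 2.65084305e-01 1.92284912e-03 3.36153417e-04] [-0.01783168  0.47259966 -0.20414855  1.88021004  0.12988374  0.79756489
 -1.32495583]
mark 63 2.9940600503748476
0.035 22 mid 2.9781 mean 2.9782
0.04 18 mid 2.9792 mean 2.9787
0.045 15 mid 2.9845 mean 2.9827
0.05 10 mid 2.9911 mean 2.9943
0.055 4 mid 2.9931 mean 2.9932
2458 0 ((0.664484441280365, 0.0051447623409330845), 0.018188610672950745)
0.64 [382.5, 38.9, 413.0, 68.1] [0.64600979 0.00888955 0.22273305]
to grip axis cm [12.98906836 10.72901363 -0.52343265]
yaw 0.5365866984408338
```

View pics/w4.png

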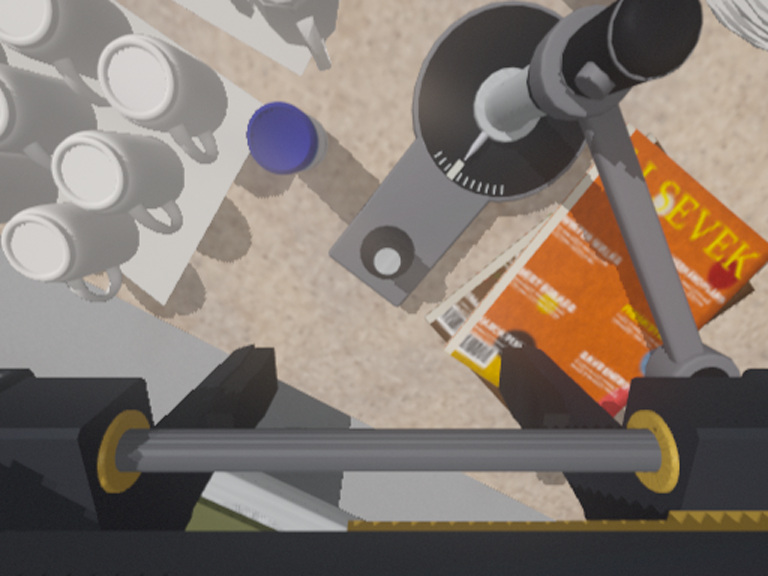

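The pointer stays at the mark after release. I'll go over the grip and turn the jaws into line with the button.

Request:
carry_out(
  motion=[4.3, 3.55, 0, 0, 0, 0, 4.3, 3.55, 0, 0, 0, 0, 4.3, 3.55, 0, 0, 0, 0, 0, 0, 0, 0, 0, -0.177, 0, 0, 0, 0, 0, -0.177, 0, 0, 0, 0, 0, -0.177, 0, 0, 0, 0, 0, -0.177, 0, 0, 0, 0, 0, -0.177],
)

```text
clock: 8.45
tool_pos: [0.6645, 0.0046, 0.3399]
eef_rot: [0.756, 0.655, -0.002, -0.001]
contact_force: [1.0, -0.7, -0.6]
opening: 0.999
```

Request:
carry_out(
  motion=[0, 0, 0, 0, 0, 0, 0, 0, 0, 0, 0, 0],
)

```text
clock: 8.7
tool_pos: [0.6649, 0.0046, 0.3413]
eef_rot: [0.759, 0.651, -0.001, -0.001]
contact_force: [-0.2, -0.9, 0.5]
opening: 1.001
```

Run:
```python
from h import *
s=monitor.get_state();print(s['clock'],s['tool_pos'],s['eef_rot'],s['q'])
d,P,T,K=cam('wrist');save(d,'w5.png',s=1.2)
k=(P[...,2]>.242)&(P[...,2]<.256)&(abs(P[...,0]-.667)<.04)&(abs(P[...,1]-.004)<.04)
v,u=np.where(k);print(k.sum(),v.min(),cv2.minEnclosingCircle(P[k][:,:2].astype(np.float32)))
for m in finder.masks_of(d,'button_face')[:1]: print(m['p'],m['extent'],np.nanmedian(P[m['pixels']],0))
M=R.from_quat(s['eef_rot']).as_matrix();print('to grasp cm',M.T@(np.array([.666,.0047,.264])-s['tool_pos'])*100)
print('yaw',np.arctan2(M[1,0],M[0,0]))
```

```text
8.7 [0.66489265 0.00455314 0.34134409] [ 7.58654552e-01  6.51492204e-01 -8.53308119e-04 -6.71475487e-04] [ 0.13827296  0.73066397 -0.42629646  1.37535208  0.31372134  1.10449804
 -0.4850181 ]
1454 201 ((0.6673812866210938, 0.005496003665030003), 0.01646782085299492)
0.46 [112.9, 104.8, 314.7, 355.7] [0.63657508 0.01851476 0.02521555]
to grasp cm [0.03449832 0.12372309 7.73414902]
yaw 1.4191008321739182
```

View pics/w5.png

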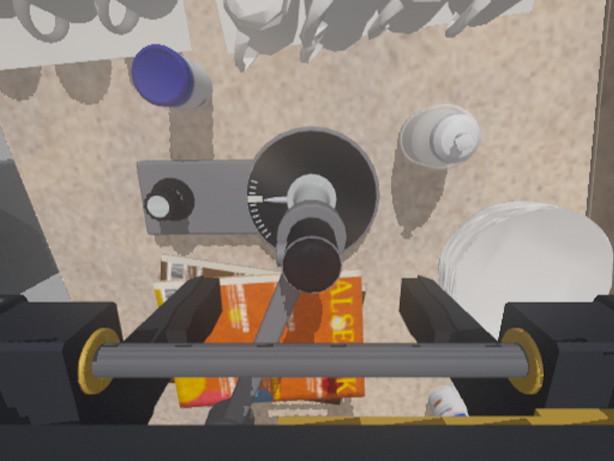

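The grip lies between the fingers at about (312,265) in the enlarged view, and the pointer at the mark lies along the jaw line. Descend and close.

Request:
carry_out(
  motion=[0, 0.1, 3.8, 0, 0, 0, 0, 0, 3.9, 0, 0, 0, 0, 0, 0, 0, 0, 0],
)

```text
clock: 9.18
tool_pos: [0.6644, 0.004, 0.2628]
eef_rot: [0.758, 0.652, -0.003, -0.002]
contact_force: [0.3, -0.4, 0.9]
opening: 1.0
```

Request:
carry_out(
  motion=[0, 0, 0, 0, 0, 0, 0, 0, 0, 0, 0, 0, 0, 0, 0, 0, 0, 0, 0, 0, 0, 0, 0, 0, 0, 0, 0, 0, 0, 0, 0, 0, 0, 0, 0, 0],
  hand=2.5,
  grip_force=30,
)

```text
clock: 9.93
tool_pos: [0.6656, 0.0046, 0.2658]
eef_rot: [0.758, 0.653, -0.001, -0.0]
contact_force: [-2.9, 0.7, 2.3]
opening: 0.395
```

Request:
carry_out(
  motion=[0, 0, -1, 0, 0, 0, 0, 0, -1.5, 0, 0, 0, 0, 0, -1.5, 0, 0, 0, 0, 0, -1.5, 0, 0, 0, 0, 0, -1.5, 0, 0, 0, 0, 0, -1, 0, 0, 0, 0, 0, -0.8, 0, 0, 0, 0, 0, 0, 0, 0, 0],
)

```text
clock: 10.92
tool_pos: [0.6657, 0.0045, 0.3547]
eef_rot: [0.758, 0.653, -0.0, -0.0]
contact_force: [-6.4, 0.8, -3.3]
opening: 0.394
```

Run:
```python
from h import *
s=monitor.get_state();print(s['clock'],s['tool_pos'],s['contact_force'],s['moment'],s['opening'])
d,P,T,K=cam('wrist');save(d,'w6.png',s=1.5);np.savez('w6.npz',P=P,T=T,K=K,f=d['frame'])
c=np.array([.667,.0045]);rr=np.hypot(P[...,0]-c[0],P[...,1]-c[1])
k=(P[...,2]>.2)&(rr<.032)&(rr>.02)&(P[...,2]<.31);print('head z hist',np.histogram(P[k][:,2],np.arange(.2,.32,.005)))
k=(rr>.08)&(rr<.18)&(P[...,1]<-.05)&(P[...,2]>.1)&(P[...,2]<.3);print('boom z',k.sum(),np.median(P[k][:,2]) if k.sum() else 0)
```

```text
10.925 [0.66573637 0.00447159 0.35470108] [-6.3787647   0.76858863 -3.32244916] [0.20403014 1.26880497 0.01149949] 0.39406838058164184
head z hist (array([   0,    0,    0,    0,    0,    0,    0,    0,    0,    0,   24,
         94,  106,  106, 1057,  183,    0,   15,  147,  186,  201,  240,
          0]), array([0.2  , 0.205, 0.21 , 0.215, 0.22 , 0.225, 0.23 , 0.235, 0.24 ,
       0.245, 0.25 , 0.255, 0.26 , 0.265, 0.27 , 0.275, 0.28 , 0.285,
       0.29 , 0.295, 0.3  , 0.305, 0.31 , 0.315]))
boom z 692 0.2683310769685091
```

View pics/w6.png

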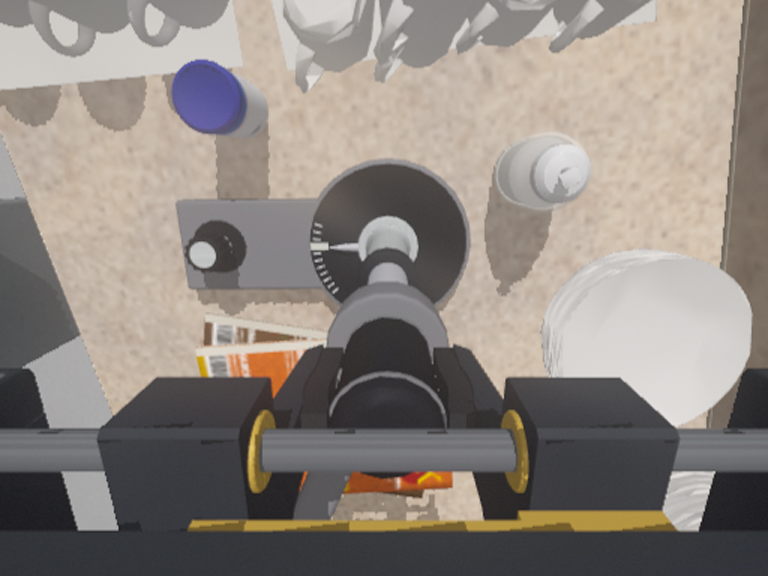

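The camera is up with the pointer still on the mark at about (325,246). The boom's rise reads about 87 mm, so I'll raise in small steps toward the end stop.

Request:
carry_out(
  motion=[0, 0, -0.2, 0, 0, 0, 0, 0, 0, 0, 0, 0, 0, 0, 0, 0, 0, 0],
)

```text
clock: 11.35
tool_pos: [0.6658, 0.0045, 0.356]
eef_rot: [0.758, 0.653, -0.0, -0.0]
contact_force: [-6.4, 1.3, -2.5]
opening: 0.393
```

Request:
carry_out(
  motion=[0, 0, -0.15, 0, 0, 0, 0, 0, 0, 0, 0, 0, 0, 0, 0, 0, 0, 0],
)

```text
clock: 11.72
tool_pos: [0.6658, 0.0045, 0.3574]
eef_rot: [0.758, 0.653, -0.0, -0.0]
contact_force: [-5.2, 0.8, -3.8]
opening: 0.395
```

Run:
```python
from pan import *
s=monitor.get_state();print(s['clock'],s['tool_pos'],s['contact_force'],s['opening'])
d,P,T,K=cam('wrist');np.savez('w7.npz',P=P,T=T,K=K,f=d['frame'])
c=np.array([.667,.0045]);rr=np.hypot(P[...,0]-c[0],P[...,1]-c[1])
k=(rr<.027)&(rr>.02)&(P[...,2]>.262)&(P[...,2]<.29);print('block top',k.sum(),np.median(P[k][:,2]))
k=(rr>.08)&(rr<.18)&(P[...,1]<-.05)&(P[...,2]>.1)&(P[...,2]<.3);print('boom',np.median(P[k][:,2]))
pan(T,K,P,d['frame'])
d,P,T,K=cam('top')
```

```text
11.725 [0.66579268 0.00447557 0.3573665 ] [-5.18011846  0.80876202 -3.82202865] 0.39506445561160175
block top 1426 0.2767548490638135
boom 0.27101834874051767
mark 46 2.990001928313569
0.035 18 mid 2.98 mean 2.9682
0.04 12 mid 2.9642 mean 2.9629
0.045 10 mid 2.9718 mean 2.9769
0.05 7 mid 2.9879 mean 2.9798
0.055 3 mid 2.9918 mean 2.9915
```

Request:
carry_out(
  motion=[0, 0, -0.1, 0, 0, 0, 0, 0, 0, 0, 0, 0, 0, 0, 0, 0, 0, 0],
)

```text
clock: 12.2
tool_pos: [0.6658, 0.0045, 0.358]
eef_rot: [0.758, 0.653, -0.001, -0.0]
contact_force: [-4.7, 1.3, -6.3]
opening: 0.391
```

Request:
carry_out(
  motion=[0, 0, -0.1, 0, 0, 0, 0, 0, 0, 0, 0, 0, 0, 0, 0, 0, 0, 0],
)

```text
clock: 12.58
tool_pos: [0.6658, 0.0044, 0.3581]
eef_rot: [0.758, 0.653, -0.001, -0.001]
contact_force: [-3.7, 2.4, -13.8]
opening: 0.397
```

Request:
carry_out(
  motion=[0, 0, -0.1, 0, 0, 0, 0, 0, 0, 0, 0, 0, 0, 0, 0, 0, 0, 0],
)

```text
clock: 12.95
tool_pos: [0.6657, 0.0044, 0.3583]
eef_rot: [0.758, 0.653, -0.001, -0.001]
contact_force: [-0.4, 3.0, -26.3]
opening: 0.394
```

The end of travel is felt at z = 0.358. I'll back off so it sits at about 0.091.

Request:
carry_out(
  motion=[0, 0, 0.25, 0, 0, 0, 0, 0, 0, 0, 0, 0, 0, 0, 0, 0, 0, 0, 0, 0, 0, 0, 0, 0],
)

```text
clock: 13.45
tool_pos: [0.6657, 0.0044, 0.3581]
eef_rot: [0.758, 0.653, -0.0, -0.0]
contact_force: [-4.0, 2.4, -16.1]
opening: 0.393
```

Run:
```python
from pan import *
s=monitor.get_state();print(s['clock'],s['tool_pos'],s['contact_force'],s['opening'])
d,P,T,K=cam('wrist')
c=np.array([.667,.0045]);rr=np.hypot(P[...,0]-c[0],P[...,1]-c[1])
k=(rr<.027)&(rr>.02)&(P[...,2]>.262)&(P[...,2]<.29);print('block top',np.median(P[k][:,2]))
pan(T,K,P,d['frame'])
f=d['frame'];save(d,'w8.png',crop=(180,120,330,240),s=5)
```

```text
13.45 [0.66573608 0.00444533 0.3581372 ] [ -4.02470082   2.39585998 -16.0516196 ] 0.39312299539071366
block top 0.2774044702657137
mark 56 2.9849395721164163
0.035 15 mid 2.9553 mean 2.9639
0.04 13 mid 2.9634 mean 2.9614
0.045 11 mid 2.9761 mean 2.9756
0.05 6 mid 2.9768 mean 2.9761
0.055 4 mid 2.9814 mean 2.988
```

View pics/w8.png

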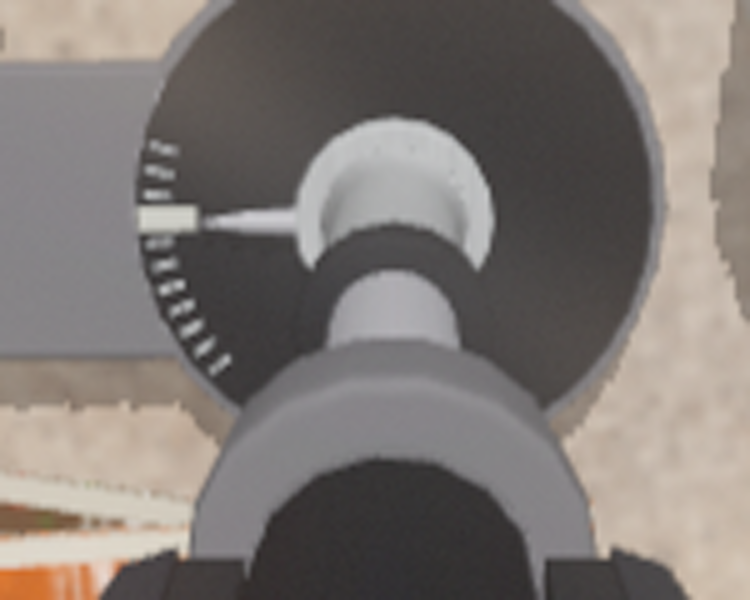

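The pointer is on the mark at about (200,220). There is still a 16 N pull against the end stop, so I'll ease a little more.

Request:
carry_out(
  motion=[0, 0, 0.15, 0, 0, 0, 0, 0, 0, 0, 0, 0, 0, 0, 0, 0, 0, 0, 0, 0, 0, 0, 0, 0],
)

```text
clock: 14.0
tool_pos: [0.6658, 0.0045, 0.3581]
eef_rot: [0.758, 0.652, 0.0, 0.0]
contact_force: [-6.3, 2.2, -9.8]
opening: 0.39
```

Request:
carry_out(
  motion=[0, 0, 0.12, 0, 0, 0, 0, 0, 0, 0, 0, 0, 0, 0, 0, 0, 0, 0, 0, 0, 0, 0, 0, 0],
)

```text
clock: 14.5
tool_pos: [0.6658, 0.0045, 0.358]
eef_rot: [0.758, 0.652, 0.0, 0.001]
contact_force: [-8.5, 2.1, -4.7]
opening: 0.395
```

```bash
python3 -c "
from h import *
print(workorder.finish_job())
s=monitor.get_state();print(s['clock'],s['tool_pos'],s['contact_force'],s['opening'])"
```

```text
the job is handed in; nothing more can be done
None
the job is handed in; nothing more can be done
```

I handed the job in at about 14.5 s, with the arm still holding the camera up at the second stop; the hand-in gives no verdict.

- **Aim:** I turned the knob about 1.0 rad clockwise. The pointer tip read 2.994 rad against the mark's 2.991. It still read within about 0.01–0.02 rad of the mark in the last pictures, which were coarser. By eye the tip also stood at the end of the white bar.
- **Grip and button:** I took the grip along the button's line with 30 N. The opening read about 35 mm, which fits the button being flush. The tube also passed the first stop without catching.
- **Height:** I pulled up to the end of travel, felt as a rise to 26 N at z ≈ 0.358 m. I then eased off until only about the camera's weight remained (4.7 N down), which leaves the mast at about 0.091–0.092 m.
- **One disagreement:** the camera images read the rise about 1–2 mm lower (89–90 mm from the boom and block) than the end-stop contact suggests. That is within the calibration error.
- **Bystanders:** I never moved close to them and none looked disturbed in the wrist pictures. I did not compare their positions before and after.

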